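Weigh a batch of specimen jars

ROBOT

A 7-joint arm with a two-finger parallel gripper is mounted at the origin on the work surface. World frame = base frame: x ahead of the robot, y to its left, z up, the work surface at z = 0. Lengths are in m, angles in degrees, forces in N, time in s.
With the tool pointing down it reaches from about 0.35 to 0.9 m from the base axis. Payload 7.2 kg.
Tool frame: the origin (TCP) lies midway between the tips of the shut fingers; the grasp point (between the pads) lies pinch_z behind it (pinch_z is the distance from the TCP to the grasp point, in m); x points along the fingers, z is the direction in which the jaws open and shut, and the axes are right-handed (so a half turn about x gives the same grasp; the last joint's range is limited). The gripper opens to 85 mm and grips with 20 to 120 N. Pads are 22 mm wide; open, the fingers measure 114 mm over their backs; the gripper's body (76 mm by 85 mm) begins 54 mm behind the grasp point. The pads swing forward as they close: fully open they stand 13 mm farther back than shut.
Start: joints at [-71.975, 23.554, -0.728, 91.456, 0.321, 64.991, -4.71], TCP at [0.233, 0.58, 0.231] pointing down, gripper open.
Joint ranges: [-169.25, 169.25], [-16.82, 113.86], [-84.01, 82.57], [7.8, 145.47], [-59.2, 239.2], [7.22, 106.19], [-163.78, 163.78]. Speed limits (degrees/s): [136.94, 136.94, 172.46, 172.46, 180, 180, 180].

INTERFACE

Orientations are given as [roll, pitch, yaw] about the fixed x, y, z axes, in that order (R = Rz(yaw) Ry(pitch) Rx(roll)).
In Python, from cell import * gives the robot as it stands.
- The arm moves only by the tool jog_arm, never from a script. Its argument "deltas" is text: rows parted by semicolons, each of 7 numbers parted by spaces: the shift along the tool's x, y, z in m, then the turn, a rotation vector about the tool's x, y, z in rad, then the opening, from 0 (shut) to 1 (fully open). In form: tx ty tz rx ry rz grip; .... A call has 1 to 12 rows; each row shifts and turns the commanded pose from where the row before left it, along the tool's axes as they then stand; what a row does not reach is not made up. A row lasts 1/8 s, in which the tool goes at most 62.5 mm and 10.7 degrees, less where a joint would pass 70% of its speed; a pose out of reach is approached as far as the arm can. A call with a gripper value outside its range is refused whole. The fingers move at their own pace and stop on an object; "squeeze" is the grip in N (left out, the last holds). Time passes only in rows, so rows that do not move let the fingers close. It gives the time, the measured TCP pose, the force and the opening at its end, in the units of the state.
- state(): the state, without advancing time (a new reading comes with each control period).
- grab_frame(name): name is "side" or "top"; returns the picture (384x512x3 uint8, red, green, blue); there is no depth.
- camera_model(name): a dict with "K" (3x3 intrinsics, pixels), "world_from_camera" (4x4, takes a point from camera to world coordinates). Camera axes: x right, y up, looking along -z (the intrinsics and any distortion apply to the point x, -y, -z); pixel columns grow to the right and rows downward; lengths in m; the calibration is good to about 2 mm. A picture is of the moment at which its call begins. camera_model takes no time and is no camera call.
- close_job(): hands the job in, once; it reports no verdict.
The state is a dict: "time": time; "q": joint angles; "joint_velocities": joint speeds; "joint_efforts": joint torques, N m; "position": TCP position; "eef_rot": TCP orientation; "ft_force": force on the tool from outside, world axes, zero at the start; "torque": the same for the moment, N m; "opening": opening from 0.0 (shut) to 1.0 (fully open).
Only numpy, scipy, OpenCV 4.12 (cv2) and the standard library are available. Lean on these libraries where they do the work, as an engineer would, in place of code of your own. Each camera call takes 0.05 s, during which the arm holds its last target. There are 200 camera calls.

TASK

Weigh this batch of specimen jars for the transport manifest: put the empty divided carrier on the scale's pan, centred and square, let go of it and press the tare key; then stand every jar upright in the carrier, one per cell, and finally press the print key. Press each key firmly with the fingertips for a moment, but do not lean hard on it, never tare with a jar in the carrier, and leave the other things on the bench alone.

Things in the scene. Friction and masses are not known exactly. Their poses are not given: they have to be found in the camera images.
- scale: fixed bench scale, left or right in the working area: light grey, with a sloping keypad 92 mm deep, 226 mm wide in front of its pan (-x side, towards the robot), 30 to 46 mm above the bench, a display in its middle and a membrane key at each end. Origin: on the bench under the pan's centre; x: from keypad to pan, away from the operator; z up. Yaw within 0.12 rad of the world's.
- pan (a point): centre of the top of the scale's flat steel pan, 190 (x) by 262 (y) mm, no rim, 50 mm above the bench. Axes as the scale's. Jars and the handle of a carrier on the pan rise 95 to 107 mm above the keys and begin about 65 mm behind them: to press a key keep the long side of the gripper's body along the scale's y.
- tare_key: Tare key: flat off-white membrane key with a printed ring, 40 by 40 mm, on the operator's left (+y end) of the keypad. Origin: centre of its top face, at scale x -138, y +78, z 40 mm; z: outward normal, 0.17 rad from vertical towards the operator. Hardly moves: spring 5 N/mm, stop at 2 mm. Registers when fingertips press it with over 4 N for 0.2 s; over 25 N spoils it.
- print_key: Print key: flat off-white membrane key with a printed sheet outline, 40 by 40 mm, on the operator's right (-y end) of the keypad. Origin: centre of its top face, at scale x -138, y -78, z 40 mm; z: outward normal, 0.17 rad from vertical towards the operator. Hardly moves: spring 5 N/mm, stop at 2 mm. Registers when fingertips press it with over 4 N for 0.2 s; over 25 N spoils it.
- carrier: loose low divided carrier, off-white plastic, 172 (x) by 250 (y) mm, 0.45 kg, empty on the bench at first. 2 by 3 cells, each about 80 by 78 mm inside, centres at x +-42 and y -82, 0, +82 mm. Floor 4 mm thick; walls and dividers 36 mm high, 4 mm thick. Origin: centre of the underside; z up.
- handle (a point): middle of the carrier's grey handle bar, which runs straight along the carrier's y over the middle divider from end to end, 246 mm long, 14 mm wide (x), 18 mm high, centre line 88 mm and top 97 mm above the carrier's underside, on a post 16 mm wide at each end. Axes as the carrier's.
- jar1: specimen jar, all alike: off-white body 56 mm across, 64 mm high; on it a lilac screw lid 58 mm across, 16 mm high; 80 mm in all, about 0.15 kg, heavier towards the bottom. Origin: centre of the underside; z: up along the jar. None if absent from this batch (or while held).
- jar2: specimen jar, all alike: off-white body 56 mm across, 64 mm high; on it a lilac screw lid 58 mm across, 16 mm high; 80 mm in all, about 0.15 kg, heavier towards the bottom. Origin: centre of the underside; z: up along the jar. None if absent from this batch (or while held).
- jar3: specimen jar, all alike: off-white body 56 mm across, 64 mm high; on it a lilac screw lid 58 mm across, 16 mm high; 80 mm in all, about 0.15 kg, heavier towards the bottom. Origin: centre of the underside; z: up along the jar. None if absent from this batch (or while held).
- jar4: specimen jar, all alike: off-white body 56 mm across, 64 mm high; on it a lilac screw lid 58 mm across, 16 mm high; 80 mm in all, about 0.15 kg, heavier towards the bottom. Origin: centre of the underside; z: up along the jar. None if absent from this batch (or while held).
- jar5: specimen jar, all alike: off-white body 56 mm across, 64 mm high; on it a lilac screw lid 58 mm across, 16 mm high; 80 mm in all, about 0.15 kg, heavier towards the bottom. Origin: centre of the underside; z: up along the jar. None if absent from this batch (or while held).
- tube_rack: bystander: white rack of capped blood tubes, 70 by 180 mm, 93 mm high. Origin: centre of the underside.
- tip_box: bystander: closed pipette tip box, 85 by 125 mm, 64 mm high. Origin: centre of the underside.
- slide_box: bystander: flat grey microscope slide box, 80 by 165 mm, 34 mm high. Origin: centre of the underside.
Not all that is in view belongs to the job. What is shaped like the jar1 but brown, pink or turquoise is not meant.

How it is judged (in metres and radians):
On the way, in this order (a step that is already met when the one before it is completed fails the run):
1. the empty carrier stands on the pan, centred and square, let go (x of carrier in the frame of scale between -0.025 and 0.025 m and y of carrier in the frame of scale between -0.025 and 0.025 m and z of carrier in the frame of scale between 0.046 and 0.055 m and angle between the x axis of carrier and the x axis of scale, either way round below 0.17 rad and angle between carrier's own z axis and vertical below 0.05 rad and contact force between carrier and the fingers below 0.2 N and linear speed of carrier below 0.02 m/s and not ((x of jar1 in the frame of carrier between -0.086 and 0.086 m and y of jar1 in the frame of carrier between -0.125 and 0.125 m and z of jar1 in the frame of carrier between -0.002 and 0.012 m and angle between jar1's own z axis and vertical below 0.12 rad) or (x of jar2 in the frame of carrier between -0.086 and 0.086 m and y of jar2 in the frame of carrier between -0.125 and 0.125 m and z of jar2 in the frame of carrier between -0.002 and 0.012 m and angle between jar2's own z axis and vertical below 0.12 rad) or (x of jar3 in the frame of carrier between -0.086 and 0.086 m and y of jar3 in the frame of carrier between -0.125 and 0.125 m and z of jar3 in the frame of carrier between -0.002 and 0.012 m and angle between jar3's own z axis and vertical below 0.12 rad) or (x of jar4 in the frame of carrier between -0.086 and 0.086 m and y of jar4 in the frame of carrier between -0.125 and 0.125 m and z of jar4 in the frame of carrier between -0.002 and 0.012 m and angle between jar4's own z axis and vertical below 0.12 rad) or (x of jar5 in the frame of carrier between -0.086 and 0.086 m and y of jar5 in the frame of carrier between -0.125 and 0.125 m and z of jar5 in the frame of carrier between -0.002 and 0.012 m and angle between jar5's own z axis and vertical below 0.12 rad))), for 0.2 s.
2. the tare key is pressed with more than 4 N while the empty carrier stands on the pan, let go (contact force between tare_key and the fingers above 4 N and x of carrier in the frame of scale between -0.025 and 0.025 m and y of carrier in the frame of scale between -0.025 and 0.025 m and z of carrier in the frame of scale between 0.046 and 0.055 m and angle between the x axis of carrier and the x axis of scale, either way round below 0.17 rad and angle between carrier's own z axis and vertical below 0.05 rad and contact force between carrier and the arm below 0.2 N and contact force between carrier and the fingers below 0.2 N and not ((x of jar1 in the frame of carrier between -0.086 and 0.086 m and y of jar1 in the frame of carrier between -0.125 and 0.125 m and z of jar1 in the frame of carrier between -0.002 and 0.012 m and angle between jar1's own z axis and vertical below 0.12 rad) or (x of jar2 in the frame of carrier between -0.086 and 0.086 m and y of jar2 in the frame of carrier between -0.125 and 0.125 m and z of jar2 in the frame of carrier between -0.002 and 0.012 m and angle between jar2's own z axis and vertical below 0.12 rad) or (x of jar3 in the frame of carrier between -0.086 and 0.086 m and y of jar3 in the frame of carrier between -0.125 and 0.125 m and z of jar3 in the frame of carrier between -0.002 and 0.012 m and angle between jar3's own z axis and vertical below 0.12 rad) or (x of jar4 in the frame of carrier between -0.086 and 0.086 m and y of jar4 in the frame of carrier between -0.125 and 0.125 m and z of jar4 in the frame of carrier between -0.002 and 0.012 m and angle between jar4's own z axis and vertical below 0.12 rad) or (x of jar5 in the frame of carrier between -0.086 and 0.086 m and y of jar5 in the frame of carrier between -0.125 and 0.125 m and z of jar5 in the frame of carrier between -0.002 and 0.012 m and angle between jar5's own z axis and vertical below 0.12 rad))), for 0.2 s.
3. every jar of the batch stands upright in a cell of the carrier on the pan, let go (x of carrier in the frame of scale between -0.025 and 0.025 m and y of carrier in the frame of scale between -0.025 and 0.025 m and z of carrier in the frame of scale between 0.046 and 0.055 m and angle between the x axis of carrier and the x axis of scale, either way round below 0.17 rad and angle between carrier's own z axis and vertical below 0.05 rad and x of jar1 in the frame of carrier between -0.086 and 0.086 m and y of jar1 in the frame of carrier between -0.125 and 0.125 m and z of jar1 in the frame of carrier between -0.002 and 0.012 m and angle between each of jar1, jar2, jar3, jar4, jar5's own z axis and vertical below 0.12 rad and contact force between each of jar1, jar2, jar3, jar4, jar5 and the fingers below 0.2 N and linear speed of each of jar1, jar2, jar3, jar4, jar5 below 0.02 m/s and x of jar2 in the frame of carrier between -0.086 and 0.086 m and y of jar2 in the frame of carrier between -0.125 and 0.125 m and z of jar2 in the frame of carrier between -0.002 and 0.012 m and x of jar3 in the frame of carrier between -0.086 and 0.086 m and y of jar3 in the frame of carrier between -0.125 and 0.125 m and z of jar3 in the frame of carrier between -0.002 and 0.012 m and x of jar4 in the frame of carrier between -0.086 and 0.086 m and y of jar4 in the frame of carrier between -0.125 and 0.125 m and z of jar4 in the frame of carrier between -0.002 and 0.012 m and x of jar5 in the frame of carrier between -0.086 and 0.086 m and y of jar5 in the frame of carrier between -0.125 and 0.125 m and z of jar5 in the frame of carrier between -0.002 and 0.012 m), for 0.3 s.
4. the print key is pressed with more than 4 N while the loaded carrier stands on the pan (all of step 3 and contact force between print_key and the fingers above 4 N), for 0.2 s.
At the end, for the whole second after the job is handed in: The carrier stands level on the pan, its centre within 25 mm of the pan's centre along each side and its sides within 0.17 rad of the pan's; every jar of the batch stands upright (within 0.12 rad) on the floor of a cell of its own; all are let go and at rest (all of step 3 and contact force between carrier and the fingers below 0.2 N and linear speed of carrier below 0.02 m/s); the robot touches nothing.
It fails at once if a key is pressed with more than 25 N (contact force between any of tare_key, print_key and the fingers above 25 N).
It fails at once if the tare key is pressed while a jar is in the carrier (contact force between tare_key and the fingers above 2 N and ((x of jar1 in the frame of carrier between -0.086 and 0.086 m and y of jar1 in the frame of carrier between -0.125 and 0.125 m and z of jar1 in the frame of carrier between -0.002 and 0.012 m and angle between jar1's own z axis and vertical below 0.12 rad) or (x of jar2 in the frame of carrier between -0.086 and 0.086 m and y of jar2 in the frame of carrier between -0.125 and 0.125 m and z of jar2 in the frame of carrier between -0.002 and 0.012 m and angle between jar2's own z axis and vertical below 0.12 rad) or (x of jar3 in the frame of carrier between -0.086 and 0.086 m and y of jar3 in the frame of carrier between -0.125 and 0.125 m and z of jar3 in the frame of carrier between -0.002 and 0.012 m and angle between jar3's own z axis and vertical below 0.12 rad) or (x of jar4 in the frame of carrier between -0.086 and 0.086 m and y of jar4 in the frame of carrier between -0.125 and 0.125 m and z of jar4 in the frame of carrier between -0.002 and 0.012 m and angle between jar4's own z axis and vertical below 0.12 rad) or (x of jar5 in the frame of carrier between -0.086 and 0.086 m and y of jar5 in the frame of carrier between -0.125 and 0.125 m and z of jar5 in the frame of carrier between -0.002 and 0.012 m and angle between jar5's own z axis and vertical below 0.12 rad))).
It fails at once if a bystander is shifted by more than 30 mm or tipped (distance of any of tube_rack, tip_box, slide_box from where it was at the start of the episode above 0.03 m or angle between any of tube_rack, tip_box, slide_box's own z axis and vertical above 0.3 rad).
Of jar1, jar2, jar3, jar4, jar5 only 3 to 5 are there at a start; the rules pass over those that are not, and their reading is None.
At some moment in a run one of jar1, jar2, jar3, jar4, jar5 may be knocked a few centimetres aside while the robot is not near it.
Once in a run the grip may slacken for a moment while it holds something.
It also fails if it takes over 210 s, if anything falls off the work surface, if the arm or the gripper's body presses on something with over 40 N, if the wrist force passes 120 N, or if a joint passes its speed limit or range.

## Working session

There is one attempt and no reset: what is moved stays moved. The work goes in short steps, Python scripts to look and compute and a tool call to move; the robot and the scene stay as the last step left them, time stands still between calls to the robot, and variables do not carry over. Pictures are saved under pics/ and viewed, about 12 in all and at most 16, crops included, and the job is handed in when it is done.

Besides the shell and the picture viewer there is one more tool, called after "Call:" as a command line: name --argument value ..., lists and objects as JSON in quotes. jog_arm: Moves the arm, as the interface text tells. Its arguments: {"type":"object","properties":{"deltas":{"type":"string"},"squeeze":{"type":"number"}},"required":["deltas"]}

```bash
mkdir -p pics; ls; cat > h.py <<'E'
from cell import *
import numpy as np, cv2
def snap(n,f):
    im=grab_frame(n); cv2.imwrite('pics/'+f,im[:,:,::-1]); return im
def ray(n,u,v,z):
    m=camera_model(n);K=np.array(m['K']);T=np.array(m['world_from_camera'])
    d=np.linalg.solve(K,[u,v,1.]);d=T[:3,:3]@[d[0],-d[1],-d[2]];o=T[:3,3]
    return (o+d*(z-o[2])/d[2])
def proj(n,p):
    m=camera_model(n);K=np.array(m['K']);T=np.array(m['world_from_camera'])
    c=T[:3,:3].T@(np.array(p)-T[:3,3]);c=K@[c[0],-c[1],-c[2]];return c[:2]/c[2]
E
python3 - <<'E'
from h import *
a=snap('top','t0.png');b=snap('side','s0.png')
for n in('top','side'):
    m=camera_model(n);print({k:np.round(v,3).tolist() if not isinstance(v,str) else v for k,v in m.items()})
print(state())
E
```

```text
pics
{'K': [[376.086, 0.0, 257.828], [0.0, 376.086, 186.851], [0.0, 0.0, 1.0]], 'world_from_camera': [[0.023, 0.995, -0.098, 0.491], [-1.0, 0.023, 0.003, 0.009], [0.005, 0.098, 0.995, 0.969], [0.0, 0.0, 0.0, 1.0]]}
{'K': [[482.315, 0.0, 256.195], [0.0, 482.315, 195.674], [0.0, 0.0, 1.0]], 'world_from_camera': [[0.928, 0.248, -0.276, 0.262], [-0.371, 0.585, -0.721, -0.79], [-0.018, 0.772, 0.636, 0.786], [0.0, 0.0, 0.0, 1.0]]}
{'time': 0.1, 'q': array([-71.97472176,  23.59648002,  -0.72907585,  91.49969031,
         0.32008937,  64.99120107,  -4.7088393 ]), 'joint_velocities': array([-0.09107984,  0.04929374,  0.04033788, -0.11223374, -0.02611167,
       -0.05179087, -0.03194183]), 'joint_efforts': array([ 2.21732160e-03, -6.01830411e+01,  6.84151500e-01, -3.00088549e+01,
        1.40046986e-02,  6.49584748e-03,  4.49432696e-05]), 'position': array([0.233304  , 0.57932952, 0.2305226 ]), 'eef_rot': array([-176.60749233,   89.9146557 , -108.5377336 ]), 'ft_force': array([-0.1775894 , -0.57402142, -0.25322835]), 'torque': array([ 0.00749717, -0.00385704, -0.0119993 ]), 'opening': 1.0030998811253071}
```

View pics/t0.png

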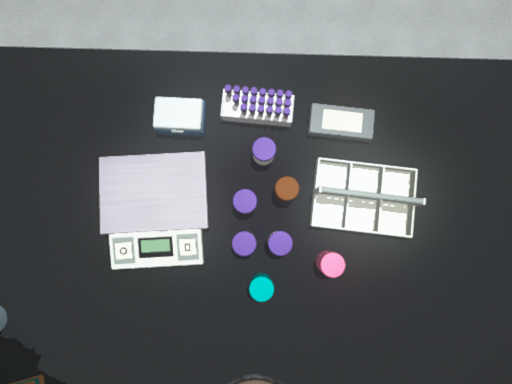

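View pics/s0.png

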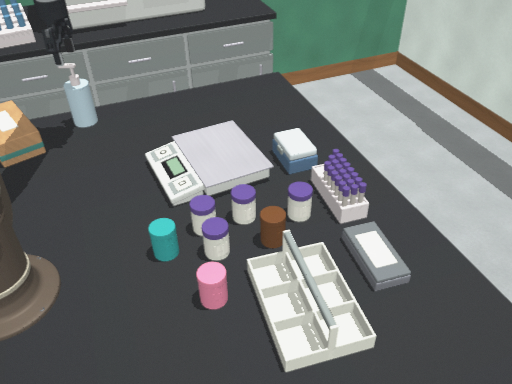

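The top view shows four lilac-lid jars at (264,150), (245,201), (244,243) and (280,243). The decoys are brown (287,188), turquoise (262,288) and pink (332,264). The scale is at left with tare at (123,250) and print at (187,247), and the carrier is at right with its handle from (320,190) to (424,202).

```bash
cat >> h.py <<'E'
from scipy.spatial.transform import Rotation as Rn
def lids(a,z=.08,n='top'):
    hsv=cv2.cvtColor(a,cv2.COLOR_RGB2HSV)
    m=cv2.inRange(hsv,(120,100,50),(140,255,255))
    k,l,s,c=cv2.connectedComponentsWithStats(m)
    return [(np.round(c[i],1),s[i][4],np.round(ray(n,*c[i],z)[:2],4)) for i in range(1,k) if s[i][4]>150]
def rect(m,n,z):
    cs,_=cv2.findContours(m,cv2.RETR_EXTERNAL,cv2.CHAIN_APPROX_NONE)
    c=max(cs,key=cv2.contourArea)[:,0,:]
    P=np.array([ray(n,*p,z)[:2] for p in c.astype(float)],np.float32)
    return cv2.minAreaRect(P)
def tool():
    s=state();R=Rn.from_euler('xyz',s['eef_rot'],degrees=True).as_matrix();return np.array(s['position']),R,s
E
python3 - <<'E'
from h import *
a=grab_frame('top')
for l in lids(a):print(l)
hsv=cv2.cvtColor(a,cv2.COLOR_RGB2HSV)
g=cv2.inRange(hsv,(0,0,70),(180,70,255))
k=np.ones((5,5),np.uint8)
p=g.copy();p[:,:90]=0;p[:,212:]=0;p[:145]=0;p[231:]=0
print('pan',rect(p,'top',.05))
p=g.copy();p[:,:90]=0;p[:,212:]=0;p[:233]=0;p[275:]=0
print('keypad',rect(p,'top',.038))
p=g.copy();p[:,:305]=0;p[:150]=0;p[245:]=0
p=cv2.morphologyEx(p,cv2.MORPH_CLOSE,k)
print('carrier',rect(p,'top',.036))
for q in((320,190),(424,202)):print('handle',ray('top',*q,.097))
for q in((123,250),(187,247)):print('key',ray('top',*q,.04))
pos,R,s=tool();print(pos,'\n',R.round(3))
c=a[130:310,90:450];cv2.imwrite('pics/c1.png',cv2.resize(c,None,fx=2.2,fy=2.2,interpolation=3)[:,:,::-1])
E
```

```text
(array([263.1, 148.8]), np.int32(383), array([ 0.6709, -0.0045]))
(array([244.3, 200.5]), np.int32(455), array([0.5457, 0.0374]))
(array([243.7, 243.4]), np.int32(483), array([0.4453, 0.0362]))
(array([279.8, 243.1]), np.int32(471), array([ 0.4479, -0.0484]))
pan ((0.5753561854362488, 0.2600843012332916), (0.20950360596179962, 0.2807560861110687), 1.383546233177185)
keypad ((0.4187548756599426, 0.2541648745536804), (0.08922787010669708, 0.2751306891441345), 1.3102909326553345)
carrier ((0.5660735368728638, -0.27914363145828247), (0.23476053774356842, 0.3375019133090973), 1.3013697862625122)
handle [ 0.57324494 -0.13875067  0.097     ]
handle [ 0.5509055  -0.38097261  0.097     ]
key [0.42053703 0.33091137 0.04      ]
key [0.43129459 0.17546647 0.04      ]
[0.23335493 0.57941329 0.23064911] 
 [[-0.    -0.928  0.374]
 [-0.001  0.374  0.928]
 [-1.    -0.    -0.001]]
```

View pics/c1.png

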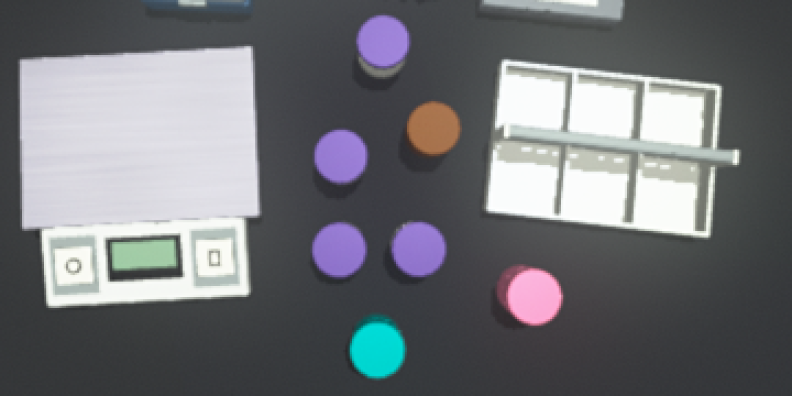

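The crop confirms four jars with lilac lids; the brown, pink and turquoise ones are decoys. Pan corners in the crop are (19,60), (252,47), (259,216), (23,229), and carrier corners are (503,60), (721,86), (710,237), (485,212).

```bash
python3 - <<'E'
from h import *
def P(c,z): return np.array([ray('top',90+(x+.5)/2.2-.5,130+(y+.5)/2.2-.5,z)[:2] for x,y in c])
for n,c,z in(('pan',[(19,60),(252,47),(259,216),(23,229)],.05),('car',[(503,60),(721,86),(710,237),(485,212)],.036)):
    p=P(c,z);print(n,p.mean(0).round(4),'sides',np.linalg.norm(p-np.roll(p,-1,0),axis=1).round(3),'yaw',[np.degrees(np.arctan2(*(d[::-1]))).round(2) for d in (p[0]-p[3],p[1]-p[2])],[np.degrees(np.arctan2(-d[0],d[1])).round(2) for d in (p[0]-p[1],p[3]-p[2])])
h=P([(505,132),(740,157)],.097);print('handle',h,h.mean(0),np.degrees(np.arctan2(-(h[0]-h[1])[0],(h[0]-h[1])[1])))
k=P([(74,266),(214,257)],.04);print('keys',k,k.mean(0),np.degrees(np.arctan2(-(k[0]-k[1])[0],(k[0]-k[1])[1])))
E
```

```text
pan [0.563  0.2632] sides [0.261 0.189 0.26  0.189] yaw [np.float64(5.03), np.float64(4.45)] [np.float64(4.62), np.float64(4.45)]
car [ 0.564  -0.2603] sides [0.25  0.172 0.253 0.174] yaw [np.float64(-6.25), np.float64(-5.19)] [np.float64(-5.52), np.float64(-5.0)]
handle [[ 0.57384313 -0.13705094]
 [ 0.55313751 -0.38589072]] [ 0.56349032 -0.26147083] -4.756546511987692
keys [[0.41902624 0.32993829]
 [0.43239143 0.175512  ]] [0.42570883 0.25272514] 4.946471866352311
```

```bash
cat >> h.py <<'E'
def to(x=None,y=None,z=None,yaw=None,f=None):
    p,R,s=tool();t=np.array([p[i] if v is None else v for i,v in enumerate((x,y,z))])
    cy=np.degrees(np.arctan2(R[1,2],R[0,2]));yaw=cy if yaw is None else yaw
    d=(yaw-cy+180)%360-180;y_=np.radians(yaw)
    Rt=np.array([[0,-np.sin(y_),np.cos(y_)],[0,np.cos(y_),np.sin(y_)],[-1,0,0]])
    rv=Rn.from_matrix(R.T@Rt).as_rotvec()
    print('at',p.round(4),'yaw %.2f'%cy,'tilt rv left',rv.round(4),'| shift after turn',(Rt.T@(t-p)).round(4),'t %.1f'%s['time'],'F',s['ft_force'].round(1),'op %.3f'%s['opening'])
E
python3 -c "
import cell;print([n for n in dir(cell) if n[0]!='_'], getattr(cell,'pinch_z',None))
from h import *
to(.564,-.26,.23,-5)"
```

```text
['PlanningError', 'camera_model', 'close_job', 'grab_frame', 'pinch_z', 'state'] 0.0187
at [0.2334 0.5794 0.2306] yaw 68.07 tilt rv left [ 1.2753e+00 -1.0000e-03  9.0000e-04] | shift after turn [ 6.000e-04 -8.074e-01  4.025e-01] t 0.1 F [ 0.6 -0.5  0.3] op 1.004
```

Call:
jog_arm --deltas "0 0 0 0.16 0 0 1; 0 0 0 0.16 0 0 1; 0 0 0 0.16 0 0 1; 0 0 0 0.16 0 0 1; 0 0 0 0.16 0 0 1; 0 0 0 0.16 0 0 1; 0 0 0 0.16 0 0 1; 0 0 0 0.155 0 0 1; 0 -0.045 0.0224 0 0 0 1; 0 -0.045 0.0224 0 0 0 1; 0 -0.045 0.0224 0 0 0 1; 0 -0.045 0.0224 0 0 0 1"

```text
time: 1.65
position: [0.3075, 0.391, 0.2312]
eef_rot: [-105.9, 90.0, -110.9]
ft_force: [0.4, -0.0, 0.8]
opening: 0.998
```

Call:
jog_arm --deltas "0 -0.045 0.0224 0 0 0 1; 0 -0.045 0.0224 0 0 0 1; 0 -0.045 0.0224 0 0 0 1; 0 -0.045 0.0224 0 0 0 1; 0 -0.045 0.0224 0 0 0 1; 0 -0.045 0.0224 0 0 0 1; 0 -0.045 0.0224 0 0 0 1; 0 -0.045 0.0224 0 0 0 1; 0 -0.045 0.0224 0 0 0 1; 0 -0.045 0.0224 0 0 0 1; 0 -0.045 0.0224 0 0 0 1; 0 -0.045 0.0224 0 0 0 0.6"

```text
time: 3.15
position: [0.5284, -0.1699, 0.2311]
eef_rot: [111.2, 90.0, 106.3]
ft_force: [0.8, 0.6, 0.0]
opening: 0.818
```

```bash
python3 -c "
from h import *
to(.5635,-.2605,.16,-5)"
```

```text
at [ 0.5284 -0.1699  0.2311] yaw -4.94 tilt rv left [ 0.001  -0.0001 -0.0003] | shift after turn [ 0.0711 -0.0872  0.0429] t 3.1 F [0.8 0.6 0. ] op 0.818
```

Call:
jog_arm --deltas "0.005 -0.04 0.02 0 0 0 0.6; 0.026 -0.04 0.02 0 0 0 0.6; 0.04 -0.007 0.003 0 0 0 0.6; 0.04 0 0 0 0 0 0.6; 0.03 0 0 0 0 0 0.6; 0.021 0 0 0 0 0 0.6; 0 0 0 0 0 0 0.6"

```text
time: 4.03
position: [0.5624, -0.2586, 0.068]
eef_rot: [167.1, 89.8, 162.1]
ft_force: [-0.9, 0.1, 0.9]
opening: 0.598
```

```bash
python3 -c "
from h import *
to(.5635,-.2605,.069,-5)
snap('side','s1.png')"
```

```text
at [ 0.5624 -0.2586  0.068 ] yaw -4.98 tilt rv left [ 0.0004 -0.0026 -0.0006] | shift after turn [-0.001  -0.0018  0.0012] t 4.0 F [-0.9  0.1  0.9] op 0.598
```

View pics/s1.png

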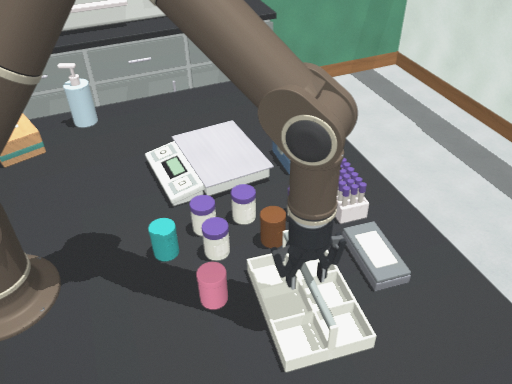

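The fingers straddle the handle bar at about (308,270). Closing on it and lifting.

Call:
jog_arm --deltas "0 0 0 0 0 0 0; 0 0 0 0 0 0 0; 0 0 0 0 0 0 0; 0 0 0 0 0 0 0; 0 0 0 0 0 0 0; 0 0 0 0 0 0 0; -0.01 0 0 0 0 0 0; -0.02 0 0 0 0 0 0; -0.03 0 0 0 0 0 0; -0.03 0 0 0 0 0 0; -0.03 0 0 0 0 0 0; -0.03 0 0 0 0 0 0" --squeeze 110

```text
time: 5.58
position: [0.5629, -0.2591, 0.2215]
eef_rot: [-10.6, 90.0, -15.6]
ft_force: [0.3, -0.7, -4.6]
opening: 0.144
```

```bash
python3 -c "
from h import *
to(.563,.263,.23,4.7)
snap('side','s2.png')"
```

```text
at [ 0.5629 -0.2591  0.2215] yaw -5.01 tilt rv left [-1.694e-01  5.000e-04  1.000e-04] | shift after turn [-0.0085  0.5204  0.0429] t 5.6 F [ 0.3 -0.7 -4.6] op 0.144
```

View pics/s2.png

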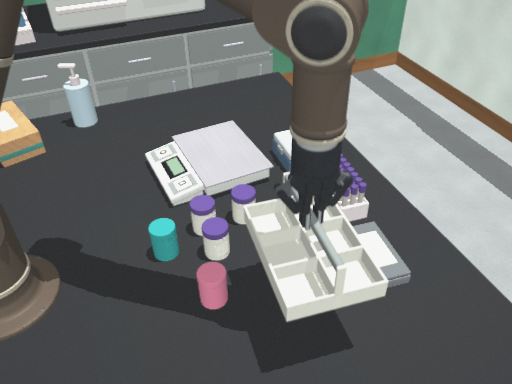

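The carrier is held level about 150 mm up. Turning it to the scale's yaw and carrying it across.

Call:
jog_arm --deltas "0 0 0 -0.08 0 0 0; 0 0 0 -0.089 0 0 0; 0 0.02 0.003 0 0 0 0; 0 0.04 0.004 0 0 0 0; 0 0.045 0.004 0 0 0 0; 0 0.045 0.004 0 0 0 0; 0 0.045 0.004 0 0 0 0; 0 0.045 0.004 0 0 0 0; 0 0.045 0.004 0 0 0 0; 0 0.045 0.004 0 0 0 0; 0 0.045 0.004 0 0 0 0; 0 0.045 0.004 0 0 0 0"

```text
time: 7.12
position: [0.5673, 0.1639, 0.2196]
eef_rot: [20.4, 90.0, 25.1]
ft_force: [-0.0, 0.1, -4.7]
opening: 0.143
```

Call:
jog_arm --deltas "0 0.04 0.004 0 0 0 0; 0 0.03 0 0 0 0 0; 0 0.02 0 0 0 0 0; 0 0.008 0 0 0 0 0; 0 0 0 0 0 0 0; 0 0 0 0 0 0 0"

```text
time: 7.88
position: [0.5641, 0.259, 0.2195]
eef_rot: [-71.3, 90.0, -66.7]
ft_force: [0.4, -0.5, -4.2]
opening: 0.139
```

```bash
python3 -c "
from h import *
to(.563,.263,.119,4.7)
snap('side','s3.png');snap('top','t3.png')"
python3 -c "
import cv2,numpy as np
a=cv2.imread('pics/s3.png');b=cv2.imread('pics/t3.png')
cv2.imwrite('pics/m3.png',np.hstack([a[60:330,80:440],b[60:330,60:420]]))"
```

```text
at [0.5641 0.259  0.2195] yaw 4.58 tilt rv left [-0.0021  0.0002  0.0006] | shift after turn [ 0.1005  0.0041 -0.0007] t 7.9 F [ 0.4 -0.5 -4.2] op 0.139
```

View pics/m3.png

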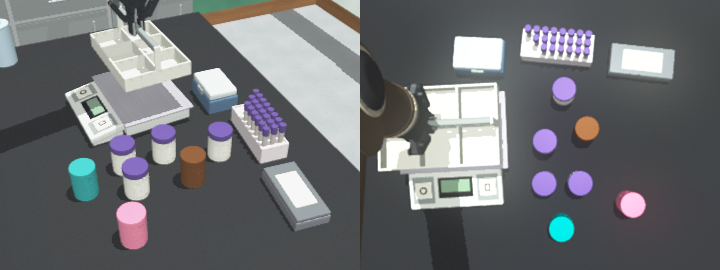

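The carrier hangs over the pan, square with it. Lowering it.

Call:
jog_arm --deltas "0.02 0.004 0 0 0 0 0; 0.03 0 0 0 0 0 0; 0.025 0 0 0 0 0 0; 0.012 0 0 0 0 0 0; 0.006 0 0 0 0 0 0; 0.004 0 0 0 0 0 0; 0.002 0 0 0 0 0 0; 0.001 0 0 0 0 0 0; 0 0 0 0 0 0 0"

```text
time: 9.1
position: [0.5637, 0.2649, 0.1208]
eef_rot: [47.9, 89.9, 52.6]
ft_force: [-3.2, -0.4, 4.7]
opening: 0.147
```

```bash
python3 -c "
from h import *
to(.563,.263,.118,4.7)"
```

```text
at [0.5637 0.2649 0.1208] yaw 4.69 tilt rv left [-0.0001  0.0011 -0.0012] | shift after turn [ 0.0028 -0.0018 -0.0009] t 9.1 F [-3.2 -0.4  4.7] op 0.147
```

Call:
jog_arm --deltas "0 0 0 0 0 0 0.3; 0 0 0 0 0 0 0.6; 0 0 0 0 0 0 0.6; 0 0 0 0 0 0 0.6; -0.02 0 0 0 0 0 0.6; -0.04 0 0 0 0 0 0.6; -0.05 0 0 0 0 0 0.6; -0.05 -0.02 -0.03 0 0 0 0.3; 0 -0.03 -0.05 0 0 0 0; 0 -0.03 -0.05 0 0 0 0; 0 0 0 0 0 0 0; 0 0 0 0 0 0 0"

```text
time: 10.6
position: [0.441, 0.1748, 0.2808]
eef_rot: [46.6, 89.8, 51.3]
ft_force: [0.0, 0.1, -0.5]
opening: 0.0
```

```bash
python3 -c "
from h import *
to(.563,.263,.118,4.7)
a=snap('side','s4.png')[90:280,100:320];b=snap('top','t4.png')[135:285,80:300]
cv2.imwrite('pics/m4.png',np.vstack([cv2.resize(x,(w,h),interpolation=3) for x,w,h in((np.hstack([a[:150],b]),792,270),)])[:,:,::-1])
cv2.imwrite('pics/m4.png',cv2.resize(b,None,fx=3.5,fy=3.5,interpolation=3)[:,:,::-1])
for l in lids(cv2.imread('pics/t4.png')[:,:,::-1]):print(l)"
```

```text
at [0.441  0.1748 0.2808] yaw 4.71 tilt rv left [ 0.0001  0.0022 -0.0023] | shift after turn [0.1628 0.0779 0.1288] t 10.6 F [ 0.   0.1 -0.5] op 0.000
(array([243.4, 245.8]), np.int32(343), array([0.4396, 0.0368]))
(array([280.2, 244.2]), np.int32(421), array([ 0.4453, -0.0492]))
```

View pics/m4.png

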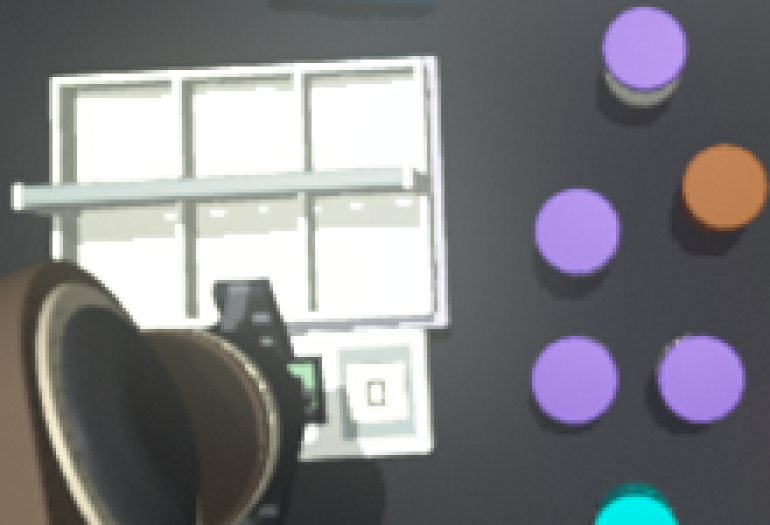

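The carrier sits centred and square on the pan. Next is the tare key, with the jaws turned along the scale's y.

Call:
jog_arm --deltas "0 0 0 -0.175 0 0 0; 0 0 0 -0.175 0 0 0; 0 0 0 -0.175 0 0 0; 0 0 0 -0.175 0 0 0; 0 0 0 -0.175 0 0 0; 0 0 0 -0.175 0 0 0; 0 0 0 -0.175 0 0 0; 0 0 0 -0.175 0 0 0; 0 0 0 -0.17 0 0 0"

```text
time: 11.82
position: [0.4412, 0.1748, 0.279]
eef_rot: [169.4, 89.9, -95.6]
ft_force: [-0.4, 0.6, -0.5]
opening: -0.002
```

```bash
python3 -c "
from h import *
to(.419,.3296,.06,94.7)"
```

```text
at [0.4412 0.1748 0.279 ] yaw 94.98 tilt rv left [ 0.0048 -0.0015 -0.0003] | shift after turn [0.219  0.0095 0.1561] t 11.8 F [-0.4  0.6 -0.5] op -0.002
```

Call:
jog_arm --deltas "0 0 0.036 0.005 0 0 0; 0 0.005 0.04 0 0 0 0; 0 0.004 0.04 0 0 0 0; 0.03 0 0.04 0 0 0 0; 0.05 0 0 0 0 0 0; 0.05 0 0 0 0 0 0; 0.05 0 0 0 0 0 0; 0.025 0 0 0 0 0 0; 0.014 0 0 0 0 0 0; 0 0 0 0 0 0 0"

```text
time: 13.08
position: [0.4194, 0.3291, 0.0594]
eef_rot: [143.9, 89.9, -121.7]
ft_force: [-0.4, 0.5, 0.8]
opening: -0.002
```

```bash
python3 -c "
from h import *
to(.419,.3296,.043,94.7)"
```

```text
at [0.4194 0.3291 0.0594] yaw 94.36 tilt rv left [-0.0059 -0.0015 -0.0011] | shift after turn [0.0164 0.0004 0.0005] t 13.1 F [-0.4  0.5  0.8] op -0.002
```

Call:
jog_arm --deltas "0.01 0 0 0 0 0 0; 0.005 0 0 0 0 0 0; 0.001 0 0 0 0 0 0; 0.001 0 0 0 0 0 0; 0.0005 0 0 0 0 0 0; 0 0 0 0 0 0 0"

```text
time: 13.82
position: [0.4193, 0.3293, 0.0429]
eef_rot: [-39.6, 90.0, 54.8]
ft_force: [0.4, -0.4, -0.3]
opening: 0.002
```

Call:
jog_arm --deltas "0.0005 0 0 0 0 0 0; 0.0005 0 0 0 0 0 0; 0 0 0 0 0 0 0"

```text
time: 14.2
position: [0.4193, 0.3293, 0.0418]
eef_rot: [-39.6, 90.0, 54.8]
ft_force: [-0.1, 0.2, 1.2]
opening: -0.002
```

Call:
jog_arm --deltas "0.0005 0 0 0 0 0 0; 0.0005 0 0 0 0 0 0; 0 0 0 0 0 0 0"

```text
time: 14.58
position: [0.4195, 0.3293, 0.041]
eef_rot: [-49.6, 90.0, 44.8]
ft_force: [-1.1, -0.8, 4.3]
opening: 0.002
```

Call:
jog_arm --deltas "0.0005 0 0 0 0 0 0; 0 0 0 0 0 0 0"

```text
time: 14.82
position: [0.4195, 0.3293, 0.0406]
eef_rot: [-50.1, 90.0, 44.2]
ft_force: [-0.8, -0.3, 6.1]
opening: 0.004
```

Call:
jog_arm --deltas "0.0006 0 0 0 0 0 0; 0 0 0 0 0 0 0; 0 0 0 0 0 0 0; 0 0 0 0 0 0 0"

```text
time: 15.32
position: [0.4196, 0.3293, 0.0401]
eef_rot: [-46.8, 90.0, 47.6]
ft_force: [-1.2, -1.4, 8.0]
opening: 0.002
```

```bash
python3 -c "
from h import *
a=snap('side','s5.png')
cv2.imwrite('pics/m5.png',cv2.resize(a[90:280,100:360],None,fx=3,fy=3,interpolation=3)[:,:,::-1])
to()"
```

```text
at [0.4196 0.3293 0.0402] yaw 94.35 tilt rv left [-0.      0.0005  0.0006] | shift after turn [0. 0. 0.] t 15.4 F [-0.2 -0.1  7.6] op -0.001
```

View pics/m5.png

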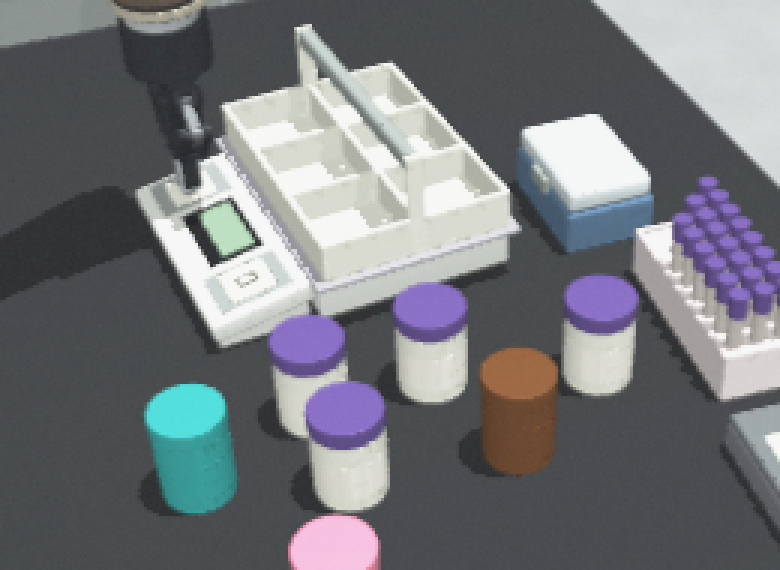

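The fingertips are on the tare key, pressed at 8 N for over 0.5 s, and the carrier stands on the pan. Lifting off and heading for the jar at (.447,-.049).

Call:
jog_arm --deltas "-0.01 0 0 0 0 0 0; -0.05 0 0 0 0 0 0; -0.05 0 0 0 0 0 0; -0.05 0 0 0 0 0 0; 0 0 -0.05 0.15 0 0 1; 0 0 -0.05 0.15 0 0 1; 0 0 -0.05 0.15 0 0 1; 0 0 -0.05 0.15 0 0 1; 0 0 0 0.17 0 0 1"

```text
time: 16.5
position: [0.3884, 0.1308, 0.1997]
eef_rot: [103.4, 89.9, 153.1]
ft_force: [0.4, 0.9, 1.3]
opening: 1.0
```

```bash
python3 -c "
from h import *
def P(c,z): return np.array([ray('top',80+(x+.5)/3.5-.5,135+(y+.5)/3.5-.5,z)[:2] for x,y in c])
h=P([(14,196),(415,178)],.147);print(h,h.mean(0),np.linalg.norm(h[0]-h[1]))
w=P([(50,77),(423,58),(434,322)],.086);print(w,(w[0]+w[2])/2)
for l in lids(grab_frame('top')):print(l)
to(.447,-.049,.15,50)"
```

```text
[[0.55496072 0.38721967]
 [0.57216429 0.13724154]] [0.5635625  0.26223061] 0.25056940387546334
[[0.64112899 0.39650303]
 [0.66025745 0.14449304]
 [0.48207438 0.13039576]] [0.56160169 0.2634494 ]
(array([263.6, 148.8]), np.int32(418), array([ 0.671 , -0.0056]))
(array([244.4, 200.5]), np.int32(447), array([0.5457, 0.0371]))
(array([243.7, 243.4]), np.int32(483), array([0.4453, 0.0362]))
(array([280., 243.]), np.int32(486), array([ 0.4481, -0.0488]))
at [0.3893 0.1327 0.2   ] yaw 49.32 tilt rv left [-0.0119  0.0008 -0.0014] | shift after turn [ 0.05  -0.161 -0.102] t 16.6 F [0.2 1.  0.9] op 0.996
```

Call:
jog_arm --deltas "0 -0.041 -0.025 0 0 0 1; 0 -0.041 -0.025 0 0 0 1; 0 -0.041 -0.025 0 0 0 1; 0.02 -0.04 -0.0245 0 0 0 1; 0.03 0 0 0 0 0 1; 0.02 0 0 0 0 0 1; 0 0 0 0 0 0 1"

```text
time: 17.42
position: [0.4508, -0.0465, 0.1286]
eef_rot: [146.4, 89.8, -163.3]
ft_force: [0.6, -0.2, 0.8]
opening: 0.999
```

```bash
python3 -c "
from h import *
to(.448,-.049,.047,50)"
```

```text
at [ 0.4508 -0.0465  0.1286] yaw 50.37 tilt rv left [ 0.0064 -0.0028 -0.0019] | shift after turn [ 0.0816  0.0006 -0.0037] t 17.4 F [ 0.6 -0.2  0.8] op 0.999
```

Call:
jog_arm --deltas "0.03 0 -0.0035 0 0 0 1; 0.03 0 0 0 0 0 1; 0.0215 0 0 0 0 0 1; 0 0 0 0 0 0 1; 0 0 0 0 0 0 0.3; 0 0 0 0 0 0 0.3; 0 0 0 0 0 0 0.3; 0 0 0 0 0 0 0.3; 0 0 0 0 0 0 0.3; 0 0 0 0 0 0 0.3" --squeeze 70

```text
time: 18.68
position: [0.4506, -0.0493, 0.0498]
eef_rot: [-31.4, 89.8, 18.9]
ft_force: [-2.4, -0.0, 10.9]
opening: 0.656
```

Call:
jog_arm --deltas "-0.02 0 0 0 0 0 0.3; -0.03 0 0 0 0 0 0.3; -0.04 0 0 0 0 0 0.3; -0.04 0 0 0 0 0 0.3; -0.04 0 0 0 0 0 0.3; 0 0 0 -0.15 0 0 0.3; 0 0 0 -0.15 0 0 0.3; 0 0 0 -0.15 0 0 0.3; 0 0 0 -0.15 0 0 0.3; 0 0 0 -0.17 0 0 0.3; 0 0 0 0 0 0 0.3"

```text
time: 20.05
position: [0.4493, -0.0494, 0.2187]
eef_rot: [-49.7, 89.9, 44.6]
ft_force: [-0.7, 0.8, -2.0]
opening: 0.656
```

```bash
python3 -c "
from h import *
a=snap('side','s6.png');b=grab_frame('top')
cv2.imwrite('pics/m6.png',a[60:300,80:400,::-1])
for l in lids(b):print(l)
c,s=np.cos(np.radians(4.5)),np.sin(np.radians(4.5))
for q in((-.044,-.082),(-.044,.082),(.044,-.082),(.044,.082)):print(q,(.563+c*q[0]-s*q[1]).round(4),(.263+s*q[0]+c*q[1]).round(4))
to(.5255,.1778,.2,94.5)"
```

```text
(array([263.6, 148.7]), np.int32(423), array([ 0.6713, -0.0056]))
(array([244.5, 200.5]), np.int32(448), array([0.5458, 0.037 ]))
(array([242.6, 242.9]), np.int32(429), array([0.4464, 0.0388]))
(-0.044, -0.082) 0.5256 0.1778
(-0.044, 0.082) 0.5127 0.3413
(0.044, -0.082) 0.6133 0.1847
(0.044, 0.082) 0.6004 0.3482
at [ 0.4494 -0.0493  0.2185] yaw 94.14 tilt rv left [-0.0063  0.0004  0.0005] | shift after turn [ 0.0185 -0.0937  0.2205] t 20.1 F [ 0.8 -0.4 -1.4] op 0.657
```

View pics/m6.png

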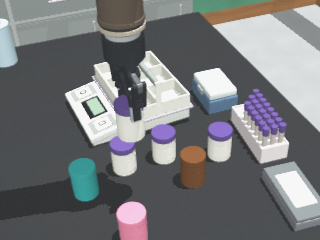

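Call:
jog_arm --deltas "0 -0.01 0.03 -0.006 0 0 0.3; 0 -0.02 0.045 0 0 0 0.3; 0 -0.02 0.045 0 0 0 0.3; 0 -0.02 0.045 0 0 0 0.3; 0 -0.015 0.035 0 0 0 0.3; 0 -0.0087 0.0205 0 0 0 0.3; 0 0 0 0 0 0 0.3"

```text
time: 21.02
position: [0.5249, 0.1791, 0.2179]
eef_rot: [154.2, 90.0, -111.0]
ft_force: [-0.0, -1.0, -1.8]
opening: 0.654
```

```bash
python3 -c "
from h import *
to(.5256,.1778,.106,94.5)
a=snap('side','s7.png');b=snap('top','t7.png')
cv2.imwrite('pics/m7.png',np.hstack([a[60:330,80:440],b[60:330,60:420]])[:,:,::-1])"
```

```text
at [0.5249 0.1791 0.2179] yaw 94.75 tilt rv left [ 0.0044 -0.0008 -0.0004] | shift after turn [ 0.1119 -0.0006 -0.0014] t 21.0 F [-0.  -1.  -1.8] op 0.654
```

View pics/m7.png

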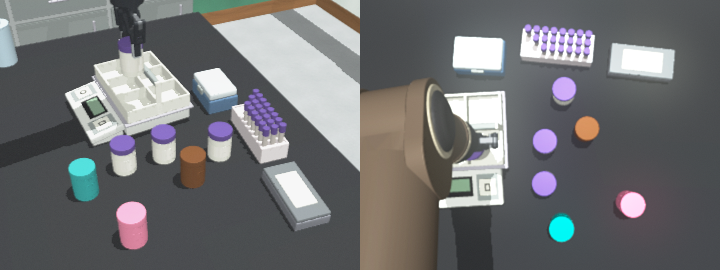

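The held jar is upright over the near right-hand cell. Lowering it.

Call:
jog_arm --deltas "0.03 0 -0.001 0 0 0 0.3; 0.04 0 0 0 0 0 0.3; 0.02 0 0 0 0 0 0.3; 0.012 0 0 0 0 0 0.3; 0.006 0 0 0 0 0 0.3; 0.003 0 0 0 0 0 0.3; 0.002 0 0 0 0 0 0.3; 0 0 0 0 0 0 0.3"

```text
time: 22.12
position: [0.5252, 0.1772, 0.1055]
eef_rot: [-62.3, 90.0, 32.4]
ft_force: [0.3, 0.5, -1.7]
opening: 0.654
```

```bash
python3 -c "
from h import *
to(.5256,.1778,.104,94.5)"
```

```text
at [0.5252 0.1772 0.1055] yaw 94.71 tilt rv left [0.0037 0.0003 0.0005] | shift after turn [ 0.0015 -0.0004  0.0005] t 22.1 F [ 0.3  0.5 -1.7] op 0.654
```

Still about 1–2 mm above the floor. I'll go down a little more, release, lift and return toward the next jar.

Call:
jog_arm --deltas "0.001 0 0 0 0 0 0.3; 0.0008 0 0 0 0 0 0.3; 0 0 0 0 0 0 0.3; 0 0 0 0 0 0 0.8; 0 0 0 0 0 0 0.9; 0 0 0 0 0 0 0.9; 0 0 0 0 0 0 0.9; -0.02 0 0 0 0 0 0.9; -0.04 0 0 0 0 0 0.9; -0.05 0 0 0 0 0 1; 0 0.02 -0.05 0 0 0 1; 0 0.025 -0.055 0 0 0 1"

```text
time: 23.62
position: [0.4889, 0.0681, 0.2139]
eef_rot: [-88.5, 89.9, 6.4]
ft_force: [0.8, -1.3, 1.2]
opening: 1.0
```

```bash
python3 -c "
from h import *
b=snap('top','t8.png')
for l in lids(b):print(l)
print('in carrier',[l[2] for l in lids(b,.134)])
to(.446,.0365,.14,94.5)"
```

```text
in carrier []
at [0.4855 0.0591 0.2136] yaw 94.29 tilt rv left [-0.0037 -0.0019 -0.0017] | shift after turn [ 0.0736  0.0412 -0.0194] t 23.7 F [-4.7 -7.1 -1.1] op 0.994
```

```bash
python3 -c "
from h import *
b=snap('side','s8.png')
cv2.imwrite('pics/m8.png',np.hstack([b[60:330,80:440],cv2.imread('pics/t8.png')[60:330,60:420,::-1]])[:,:,::-1])
for l in lids(b,.08,'side'):print(l)
to(.446,.0365,.14,94.5)"
```

```text
(array([210.1, 147.6]), np.int32(156), array([0.5304, 0.2425]))
(array([343.4, 173.9]), np.int32(922), array([0.7934, 0.0053]))
(array([299.8, 190.8]), np.int32(376), array([ 0.6681, -0.0124]))
(array([242.8, 193.6]), np.int32(372), array([0.5424, 0.0298]))
(array([202.1, 204.8]), np.int32(396), array([0.4438, 0.0284]))
at [0.4869 0.0625 0.2138] yaw 94.25 tilt rv left [-0.0044 -0.0002 -0.0008] | shift after turn [ 0.0738  0.0428 -0.0227] t 23.7 F [-0.3 -0.5 -0.8] op 1.008
```

View pics/m8.png

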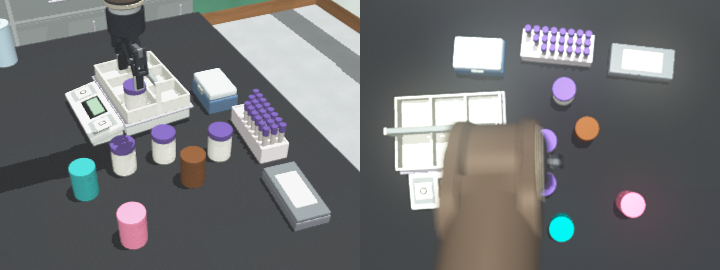

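The first jar stands in its cell and the others have not moved. Picking jar (.4455,.0365).

Call:
jog_arm --deltas "0.02 0.02 -0.012 0 0 0 1; 0.03 0.022 -0.011 0 0 0 1; 0.03 0 0 0 0 0 1; 0 0 0 0 0 0 1"

```text
time: 24.22
position: [0.4476, 0.0423, 0.1322]
eef_rot: [106.7, 89.8, -158.6]
ft_force: [-0.2, 0.3, 0.1]
opening: 0.997
```

```bash
python3 -c "
from h import *
to(.4455,.0365,.049,94.5)"
```

```text
at [0.4476 0.0423 0.1322] yaw 94.68 tilt rv left [ 0.0032 -0.001  -0.0033] | shift after turn [ 0.0832  0.0026 -0.0056] t 24.2 F [-0.2  0.3  0.1] op 0.997
```

Call:
jog_arm --deltas "0.03 0.0025 -0.0055 0 0 0 1; 0.03 0 0 0 0 0 1; 0.022 0 0 0 0 0 1; 0 0 0 0 0 0 1; 0 0 0 0 0 0 0.3; 0 0 0 0 0 0 0.3; 0 0 0 0 0 0 0.3; 0 0 0 0 0 0 0.3; 0 0 0 0 0 0 0.3; 0 0 0 0 0 0 0.3"

```text
time: 25.48
position: [0.4481, 0.037, 0.053]
eef_rot: [-68.6, 89.8, 26.1]
ft_force: [-2.3, -1.8, 10.0]
opening: 0.653
```

Call:
jog_arm --deltas "-0.02 0 0 0 0 0 0.3; -0.03 0 0 0 0 0 0.3; -0.04 0 0 0 0 0 0.3; -0.04 0 0 0 0 0 0.3; -0.04 0 0 0 0 0 0.3; 0 0 0 0 0 0 0.3"

```text
time: 26.22
position: [0.4486, 0.037, 0.2246]
eef_rot: [-64.5, 89.6, 30.2]
ft_force: [-0.0, -0.2, -1.4]
opening: 0.655
```

```bash
python3 -c "
from h import *
to(.5127,.3413,.2,94.5)"
```

```text
at [0.4486 0.037  0.2246] yaw 94.71 tilt rv left [0.0037 0.003  0.0062] | shift after turn [ 0.0246 -0.0878  0.2983] t 26.2 F [-0.  -0.2 -1.4] op 0.655
```

Call:
jog_arm --deltas "0 -0.01 0.03 0 0.003 0.006 0.3; 0 -0.015 0.045 0 0 0 0.3; 0 -0.015 0.05 0 0 0 0.3; 0 -0.015 0.05 0 0 0 0.3; 0 -0.015 0.05 0 0 0 0.3; 0 -0.012 0.045 0 0 0 0.3; 0 -0.006 0.028 0 0 0 0.3; 0 0 0 0 0 0 0.3; 0 0 0 0 0 0 0.3"

```text
time: 27.35
position: [0.5099, 0.3398, 0.2195]
eef_rot: [122.8, 89.5, -142.6]
ft_force: [-0.1, -1.1, -0.6]
opening: 0.655
```

```bash
python3 -c "
from h import *
to(.5127,.3413,.107,94.5)
b=snap('side','s9.png')
for l in lids(b,.08,'side'):print(l)"
```

```text
at [0.5099 0.3398 0.2195] yaw 94.67 tilt rv left [ 0.003  -0.0044 -0.0068] | shift after turn [ 0.1125 -0.003   0.0013] t 27.4 F [-0.1 -1.1 -0.6] op 0.655
(array([214. , 146.3]), np.int32(294), array([0.5416, 0.2443]))
(array([343.4, 173.9]), np.int32(920), array([0.7934, 0.0052]))
(array([299.8, 190.8]), np.int32(377), array([ 0.6681, -0.0124]))
(array([242.9, 193.6]), np.int32(373), array([0.5425, 0.0298]))
```

Call:
jog_arm --deltas "0.03 -0.003 0.001 0 -0.003 -0.006 0.3; 0.04 0 0 0 0 0 0.3; 0.02 0 0 0 0 0 0.3; 0.012 0 0 0 0 0 0.3; 0.006 0 0 0 0 0 0.3; 0.003 0 0 0 0 0 0.3; 0.001 0 0 0 0 0 0.3; 0 0 0 0 0 0 0.3"

```text
time: 28.4
position: [0.513, 0.3423, 0.1086]
eef_rot: [-47.6, 90.0, 47.1]
ft_force: [0.7, -1.0, -0.7]
opening: 0.656
```

```bash
python3 -c "
from h import *
to(.5127,.3413,.107,94.5)"
```

```text
at [0.513  0.3423 0.1086] yaw 94.72 tilt rv left [0.0038 0.0006 0.0006] | shift after turn [ 0.0016  0.0004 -0.001 ] t 28.4 F [ 0.7 -1.  -0.7] op 0.656
```

Call:
jog_arm --deltas "0.0016 0 0 0 0 0 0.3; 0 0 0 0 0 0 0.3; 0 0 0 0 0 0 0.8; 0 0 0 0 0 0 0.9; 0 0 0 0 0 0 0.9; 0 0 0 0 0 0 0.9; -0.02 0 0 0 0 0 0.9; -0.04 0 0 0 0 0 0.9; -0.05 0 0 0 0 0 1; 0 0 -0.03 0 0 0 1; 0 0 -0.05 0 0 0 1; 0 0 -0.05 0 0 0 1"

```text
time: 29.9
position: [0.5238, 0.2113, 0.2181]
eef_rot: [-62.8, 89.9, 31.9]
ft_force: [0.6, 0.2, 0.9]
opening: 1.001
```

Call:
jog_arm --deltas "0 -0.002 -0.05 0 0 0 1; 0 -0.003 -0.05 0 0 0 1; 0.02 -0.003 -0.045 0 0 0 1; 0.03 0 -0.027 0 0 0 1; 0.02 0 -0.005 0 0 0 1; 0 0 0 0 0 0 1; 0 0 0 0 0 0 1"

```text
time: 30.78
position: [0.5467, 0.0373, 0.1479]
eef_rot: [-71.6, 89.9, 23.1]
ft_force: [0.6, 0.2, -0.0]
opening: 0.996
```

```bash
python3 -c "
from h import *
to(.5458,.037,.051,94.5)
b=snap('side','s10.png');t=snap('top','t10.png')
for l in lids(b,.08,'side'):print(l)
cv2.imwrite('pics/m10.png',np.hstack([b[60:330,80:440],t[60:330,60:420]])[:,:,::-1])"
```

```text
at [0.5467 0.0373 0.1479] yaw 94.74 tilt rv left [0.0042 0.0005 0.0016] | shift after turn [ 0.0969  0.0009 -0.0003] t 30.8 F [ 0.6  0.2 -0. ] op 0.996
(array([190.5, 115.7]), np.int32(245), array([0.5282, 0.4237]))
(array([213.9, 146.4]), np.int32(293), array([0.5414, 0.2442]))
(array([343.4, 173.9]), np.int32(918), array([0.7934, 0.0053]))
(array([299.8, 190.8]), np.int32(377), array([ 0.6681, -0.0124]))
(array([243.1, 193.7]), np.int32(363), array([0.5428, 0.0293]))
```

View pics/m10.png

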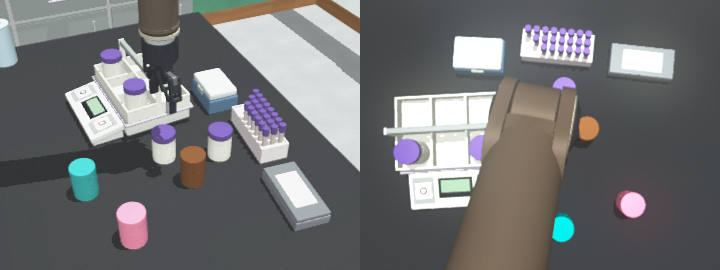

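Two jars stand in the near corner cells, and the gripper is over the third, which hasn't moved.

Call:
jog_arm --deltas "0.03 0 0 0 0 0 1; 0.04 0 0 0 0 0 1; 0.027 0 0 0 0 0 1; 0 0 0 0 0 0 1; 0 0 0 0 0 0 0.3; 0 0 0 0 0 0 0.3; 0 0 0 0 0 0 0.3; 0 0 0 0 0 0 0.3; 0 0 0 0 0 0 0.3; 0 0 0 0 0 0 0.3"

```text
time: 32.12
position: [0.5473, 0.0371, 0.0516]
eef_rot: [-73.7, 89.8, 21.0]
ft_force: [-1.2, 0.9, 7.4]
opening: 0.653
```

Call:
jog_arm --deltas "-0.02 0 0 0 0 0 0.3; -0.03 0 0 0 0 0 0.3; -0.04 0 0 0 0 0 0.3; -0.04 0 0 0 0 0 0.3; -0.04 0 0 0 0 0 0.3; 0 0 0 0 0 0 0.3; 0 0 0 0 0 0 0.3"

```text
time: 33.0
position: [0.5456, 0.037, 0.2196]
eef_rot: [-24.7, 89.9, 70.0]
ft_force: [-1.2, 0.4, -1.5]
opening: 0.657
```

```bash
python3 -c "
from h import *
to(.6004,.3482,.2,94.5)"
```

```text
at [0.5456 0.037  0.2196] yaw 94.73 tilt rv left [0.004  0.0008 0.0004] | shift after turn [ 0.0196 -0.079   0.3059] t 33.0 F [-1.2  0.4 -1.5] op 0.657
```

Call:
jog_arm --deltas "-0.005 -0.02 0.03 0 0 0 0.3; 0 -0.02 0.045 0 0 0 0.3; 0 -0.02 0.05 0 0 0 0.3; 0 -0.019 0.05 0 0 0 0.3; 0 0 0.05 0 0 0 0.3; 0 0 0.045 0 0 0 0.3; 0 0 0.036 0 0 0 0.3; 0 0 0 0 0 0 0.3; 0 0 0 0 0 0 0.3"

```text
time: 34.12
position: [0.5992, 0.3472, 0.2231]
eef_rot: [139.8, 89.9, -125.5]
ft_force: [-0.4, -0.4, -0.3]
opening: 0.652
```

```bash
python3 -c "
from h import *
to(.6004,.3482,.1055,94.5)"
```

```text
at [0.5992 0.3472 0.2231] yaw 94.69 tilt rv left [ 0.0032 -0.002  -0.0017] | shift after turn [ 0.1176 -0.0012  0.0009] t 34.1 F [-0.4 -0.4 -0.3] op 0.652
```

Call:
jog_arm --deltas "0.03 -0.001 0.001 0 0 0 0.3; 0.04 0 0 0 0 0 0.3; 0.025 0 0 0 0 0 0.3; 0.012 0 0 0 0 0 0.3; 0.006 0 0 0 0 0 0.3; 0.003 0 0 0 0 0 0.3; 0 0 0 0 0 0 0.3; 0 0 0 0 0 0 0.3"

```text
time: 35.12
position: [0.6008, 0.3495, 0.1093]
eef_rot: [-57.1, 89.9, 37.6]
ft_force: [0.0, -0.6, -1.1]
opening: 0.657
```

```bash
python3 -c "
from h import *
to(.6004,.3482,.1055,94.5)"
```

```text
at [0.6008 0.3495 0.1093] yaw 94.71 tilt rv left [0.0037 0.0007 0.001 ] | shift after turn [ 0.0038  0.0005 -0.0013] t 35.1 F [ 0.  -0.6 -1.1] op 0.657
```

Call:
jog_arm --deltas "0.002 0 0 0 0 0 0.3; 0.0015 0 0 0 0 0 0.3; 0 0 0 0 0 0 0.3; 0 0 0 0 0 0 0.8; 0 0 0 0 0 0 0.9; 0 0 0 0 0 0 0.9; -0.02 0 0 0 0 0 0.9; -0.04 0 0 0 0 0 0.9; -0.05 0 0 0 0 0 1; 0 -0.01 -0.03 0 0 0 1; 0 -0.01 -0.05 0 0 0 1; 0 -0.01 -0.05 0 0 0 1"

```text
time: 36.62
position: [0.6416, 0.2211, 0.2168]
eef_rot: [-72.9, 89.9, 21.8]
ft_force: [0.3, 0.3, -0.2]
opening: 1.0
```

Call:
jog_arm --deltas "0 -0.006 -0.05 0 0 0 1; 0 -0.005 -0.05 0 0 0 1; 0 0 -0.05 0 0 0 1; 0 0 -0.045 0 0 0 1; 0 0 -0.028 0 0 0 1; 0.02 0 -0.005 0 0 0 1; 0 0 0 0 0 0 1; 0 0 0 0 0 0 1"

```text
time: 37.62
position: [0.6707, -0.0018, 0.1946]
eef_rot: [44.0, 89.9, 138.9]
ft_force: [0.9, 0.4, 0.5]
opening: 1.002
```

```bash
python3 -c "
from h import *
to(.671,-.005,.051,94.5)
b=snap('side','s11.png')
for l in lids(b,.08,'side'):print(l)
for l in lids(snap('top','t11.png'),.08):print(l)"
```

```text
at [ 0.6707 -0.0018  0.1946] yaw 94.86 tilt rv left [ 0.0062  0.0008 -0.0008] | shift after turn [ 1.436e-01 -1.000e-04 -3.200e-03] t 37.6 F [0.9 0.4 0.5] op 1.002
(array([221.3, 107.3]), np.int32(217), array([0.6259, 0.4345]))
(array([190.5, 115.7]), np.int32(245), array([0.5282, 0.4237]))
(array([214. , 146.3]), np.int32(295), array([0.5416, 0.2444]))
(array([343.4, 173.9]), np.int32(917), array([0.7934, 0.0052]))
(array([299.9, 190.8]), np.int32(374), array([ 0.6682, -0.0125]))
(array([105. , 171.8]), np.int32(490), array([0.6062, 0.3704]))
(array([106. , 211.5]), np.int32(498), array([0.5123, 0.3622]))
```

Three jars are in, and the last jar hasn't moved.

Call:
jog_arm --deltas "0.04 0 -0.003 0 0 0 1; 0.05 0 0 0 0 0 1; 0.035 0 0 0 0 0 1; 0.018 0 0 0 0 0 1; 0 0 0 0 0 0 1; 0 0 0 0 0 0 0.3; 0 0 0 0 0 0 0.3; 0 0 0 0 0 0 0.3; 0 0 0 0 0 0 0.3; 0 0 0 0 0 0 0.3; 0 0 0 0 0 0 0.3"

```text
time: 39.1
position: [0.6724, -0.0071, 0.0544]
eef_rot: [-86.0, 89.8, 8.7]
ft_force: [-1.4, -0.5, 5.2]
opening: 0.656
```

Call:
jog_arm --deltas "-0.02 0 0 0 0 0 0.3; -0.03 0 0 0 0 0 0.3; -0.04 0 0 0 0 0 0.3; -0.045 0 0 0 0 0 0.3; -0.04 0 0 0 0 0 0.3; 0 0 0 0 0 0 0.3; 0 0 0 0 0 0 0.3"

```text
time: 39.98
position: [0.6706, -0.007, 0.2274]
eef_rot: [-21.4, 90.0, 73.4]
ft_force: [-0.8, 1.0, -1.9]
opening: 0.652
```

```bash
python3 -c "
from h import *
to(.6133,.1847,.2,94.5)"
```

```text
at [ 0.6706 -0.007   0.2274] yaw 94.71 tilt rv left [0.0036 0.0005 0.0002] | shift after turn [0.0274 0.0421 0.1956] t 40.0 F [-0.8  1.  -1.9] op 0.652
```

Call:
jog_arm --deltas "0 0.006 0.03 0 0 0 0.3; 0 0.01 0.045 0 0 0 0.3; 0 0.01 0.045 0 0 0 0.3; 0 0.01 0.045 0 0 0 0.3; 0 0.006 0.03 0 0 0 0.3; 0 0 0 0 0 0 0.3; 0 0 0 0 0 0 0.3"

```text
time: 40.85
position: [0.6127, 0.1829, 0.2261]
eef_rot: [131.9, 89.9, -133.5]
ft_force: [1.4, -1.0, -1.8]
opening: 0.655
```

```bash
python3 -c "
from h import *
to(.6133,.1847,.1085,94.5)
b=snap('side','s12.png')
cv2.imwrite('pics/m12.png',cv2.resize(b[60:230,130:330],None,fx=3,fy=3,interpolation=3)[:,:,::-1])"
```

```text
at [0.6127 0.1829 0.2261] yaw 94.68 tilt rv left [ 0.0032 -0.0014 -0.0015] | shift after turn [ 0.1176 -0.0007  0.0017] t 40.9 F [ 1.4 -1.  -1.8] op 0.655
```

View pics/m12.png

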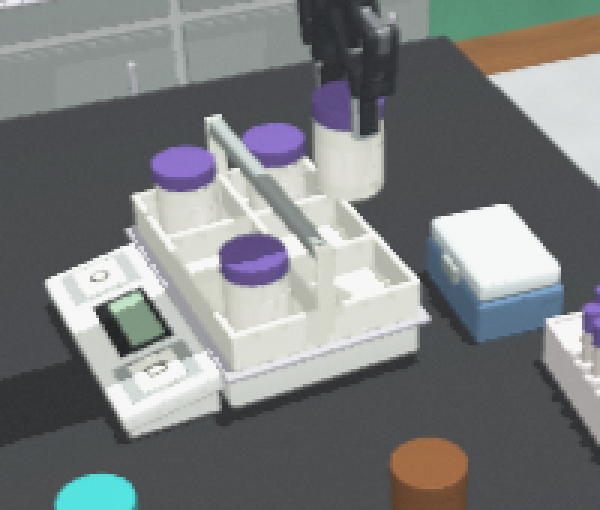

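Three jars stand upright in corner cells, and the fourth is held upright above the last corner. Lowering it.

Call:
jog_arm --deltas "0.03 0 0.001 0 0 0 0.3; 0.04 0 0 0 0 0 0.3; 0.025 0 0 0 0 0 0.3; 0.012 0 0 0 0 0 0.3; 0.006 0 0 0 0 0 0.3; 0.003 0 0 0 0 0 0.3; 0 0 0 0 0 0 0.3; 0 0 0 0 0 0 0.3"

```text
time: 41.9
position: [0.6134, 0.185, 0.1117]
eef_rot: [-68.3, 89.9, 26.4]
ft_force: [-0.4, 0.3, -1.3]
opening: 0.653
```

```bash
python3 -c "
from h import *
to(.6133,.1847,.1085,94.5)"
```

```text
at [0.6134 0.185  0.1117] yaw 94.72 tilt rv left [0.0038 0.0004 0.0011] | shift after turn [ 0.0032  0.0001 -0.0003] t 41.9 F [-0.4  0.3 -1.3] op 0.653
```

Call:
jog_arm --deltas "0.002 0 0 0 0 0 0.3; 0.0012 0 0 0 0 0 0.3; 0 0 0 0 0 0 0.3; 0 0 0 0 0 0 0.8; 0 0 0 0 0 0 0.9; 0 0 0 0 0 0 0.9; -0.02 0 0 0 0 0 0.9; -0.04 0 0 0 0 0 0.9; -0.05 0 0 0 0 0 1; 0 0.03 0 0 0 0 0; 0 0.045 0.002 0 0 0 0; 0 0.045 0.002 0 0 0 0"

```text
time: 43.4
position: [0.4923, 0.1786, 0.219]
eef_rot: [-55.8, 89.9, 38.8]
ft_force: [-0.3, 1.0, 0.3]
opening: 0.375
```

Call:
jog_arm --deltas "0 0.045 0.001 0 0 0 0; 0 0.0155 0 0 0 0 0; 0 0 0 0 0 0 0; 0.03 0 0 0 0 0 0; 0.05 0 0 0 0 0 0; 0.04 0 0 0 0 0 0; 0.025 0 0 0 0 0 0; 0 0 0 0 0 0 0"

```text
time: 44.4
position: [0.4334, 0.1741, 0.0715]
eef_rot: [143.3, 89.8, -122.1]
ft_force: [-0.0, -0.1, 0.3]
opening: 0.0
```

```bash
python3 -c "
from h import *
to(.432,.1748,.043,94.7)
b=snap('side','s13.png')
cv2.imwrite('pics/m13.png',cv2.resize(b[60:230,130:330],None,fx=3,fy=3,interpolation=3)[:,:,::-1])"
```

```text
at [0.4334 0.1741 0.0715] yaw 94.65 tilt rv left [-0.0009 -0.0026 -0.002 ] | shift after turn [0.0285 0.0013 0.0008] t 44.4 F [-0.  -0.1  0.3] op 0.000
```

View pics/m13.png

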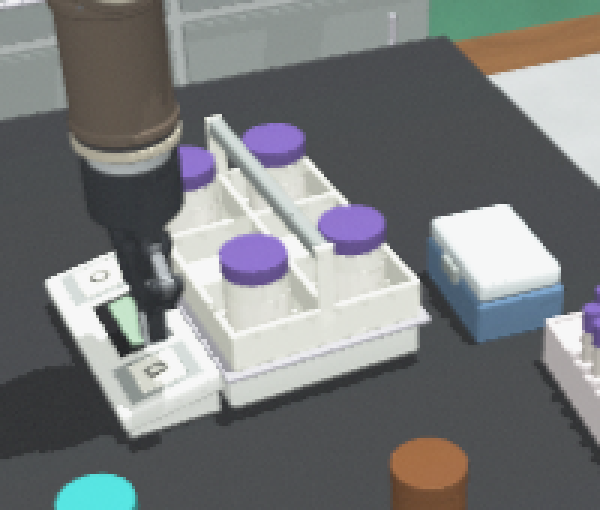

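All four jars stand upright in the corner cells. The shut fingertips are above the print key at (155,368) in this crop. Pressing gently.

Call:
jog_arm --deltas "0.015 0.001 0.001 0 0 0 0; 0.008 0 0 0 0 0 0; 0.003 0 0 0 0 0 0; 0.0015 0 0 0 0 0 0; 0.001 0 0 0 0 0 0; 0 0 0 0 0 0 0"

```text
time: 45.2
position: [0.4317, 0.1759, 0.0444]
eef_rot: [-52.4, 90.0, 42.3]
ft_force: [0.2, 0.1, -0.7]
opening: 0.003
```

Call:
jog_arm --deltas "0.0005 0 0 0 0 0 0; 0.0005 0 0 0 0 0 0; 0 0 0 0 0 0 0"

```text
time: 45.58
position: [0.4316, 0.1759, 0.0433]
eef_rot: [29.1, 90.0, 123.8]
ft_force: [0.5, -0.0, 0.3]
opening: -0.001
```

Call:
jog_arm --deltas "0.0005 0 0 0 0 0 0; 0.0005 0 0 0 0 0 0; 0.0005 0 0 0 0 0 0; 0 0 0 0 0 0 0"

```text
time: 46.08
position: [0.4317, 0.1759, 0.0418]
eef_rot: [-54.0, 90.0, 40.7]
ft_force: [-0.1, -0.1, 0.1]
opening: 0.001
```

Call:
jog_arm --deltas "0.0005 0 0 0 0 0 0; 0.0005 0 0 0 0 0 0; 0 0 0 0 0 0 0"

```text
time: 46.45
position: [0.4318, 0.1759, 0.0409]
eef_rot: [-54.6, 90.0, 40.1]
ft_force: [-0.3, -0.9, 3.7]
opening: 0.001
```

Call:
jog_arm --deltas "0.0005 0 0 0 0 0 0; 0 0 0 0 0 0 0"

```text
time: 46.7
position: [0.4319, 0.1759, 0.0405]
eef_rot: [-55.1, 90.0, 39.6]
ft_force: [-0.9, -0.7, 5.8]
opening: -0.001
```

Step to about 8 N, hold, then withdraw up and clear.

Call:
jog_arm --deltas "0.0006 0 0 0 0 0 0; 0 0 0 0 0 0 0; 0 0 0 0 0 0 0; 0 0 0 0 0 0 0"

```text
time: 47.2
position: [0.432, 0.176, 0.04]
eef_rot: [-51.6, 90.0, 43.1]
ft_force: [-1.0, -1.5, 7.6]
opening: 0.005
```

Call:
jog_arm --deltas "-0.005 0 0 0 0 0 0; -0.03 0 0 0 0 0 0; -0.05 0 0 0 0 0 0; -0.05 0 0 0 0 0 0; -0.03 0 -0.04 0 0 0 0; 0 0 -0.05 0 0 0 0; 0 0 -0.05 0 0 0 0; 0 0 -0.05 0 0 0 0; 0 0 -0.05 0 0 0 0; 0 0 0 0 0 0 0; 0 0 0 0 0 0 0"

```text
time: 48.58
position: [0.4511, -0.0629, 0.2045]
eef_rot: [61.3, 90.0, 156.0]
ft_force: [-0.4, 0.7, -0.8]
opening: -0.004
```

```bash
python3 -c "
from h import *
to()
b=snap('side','s14.png');t=snap('top','t14.png')
for l in lids(t,.134):print(l)
cv2.imwrite('pics/m14.png',np.hstack([b[60:330,80:440],t[60:330,60:420]])[:,:,::-1])"
```

```text
at [ 0.4511 -0.0629  0.2045] yaw 94.69 tilt rv left [ 0.      0.0003 -0.0006] | shift after turn [0. 0. 0.] t 48.6 F [-0.4  0.7 -0.8] op -0.004
(array([105. , 171.9]), np.int32(494), array([0.5992, 0.3486]))
(array([106.1, 211.5]), np.int32(501), array([0.5109, 0.3406]))
```

View pics/m14.png

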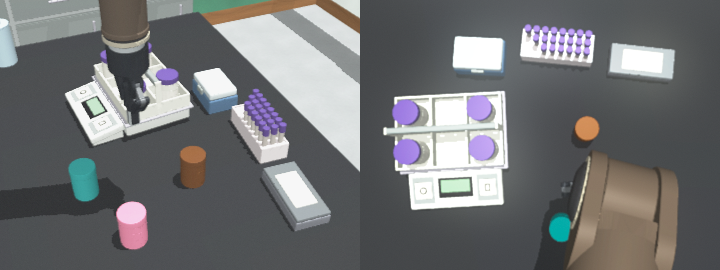

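All four jars stand in corner cells, the carrier is square on the pan, and the arm is clear.

```bash
python3 -c "
from h import *
print(close_job())"
```

```text
the job is handed in; nothing more can be done
None
```

The weighing job is done and handed in at about 48.6 s of the 210 s allowed; no verdict came back, so the result is my own reading.

- **Carrier:** I put it empty on the pan and let go. The camera put it within about 2 mm of the pan's centre and under 1° off square.
- **Tare key:** I pressed it at about 8 N for over 0.5 s, with the carrier empty and let go.
- **Jars:** This batch had four lilac-lidded jars. Each stands upright in its own corner cell. The brown, pink and turquoise ones were left alone.
- **Print key:** I pressed it at about 7.6 N for about 0.4 s.

The final pictures show all four jars seated and the carrier square. The bystanders looked undisturbed and the arm was clear at z 0.20 m. In the last position check the colour mask measured only the two left-hand jars, about 1–2 mm from where I aimed. I judged the other two by eye. No other check failed or disagreed, and I saw no grip slip or knocked jar.

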